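# Pull up the counter socket tower

### The job

The pop-up socket tower in the counter is under its loose steel splash cover: lift the cover off by its handle and stand it upright on the round wooden trivet, wholly on the wood, and let go of it. Then squeeze the tower's release button, keep it squeezed while you pull the tower past its first stop up to the second stop, as far as it goes, and finish while still holding it up there so that I can plug in the mixer. Leave the mug, the jar and the pepper mill alone.

Things in the scene. Friction and masses are not known exactly. Their poses are not given: they have to be found in the camera images.
- socket: Fixed round steel flange, 130 mm diameter, 6 mm thick; origin at its centre on the counter surface (z = 0), z up. The tower rises through its centre: an upright aluminium column, 50 mm along this body's x and 40 mm along its y, flat top 77 mm above the counter when down, 0.45 kg (about 5 N to raise). Position and yaw vary.
- tower (a joint): How far the tower is pulled up, in m: 0 = down, 0.150 = second stop (hard end of travel). With the button out it is locked down; if the button comes out on the way up, a catch stops it at 0.070 (first stop: squeeze again to go on). Nothing latches at the second stop: let go, and it drops back to rest on the first stop's ledge at 0.092.
- tower_grip (a point): Point on the tower's centre line at the height to grip it, 50 mm above the counter when down; rises with the tower. Axes as socket. Taken from above with the fingers closing along y, one finger lands on the release button and the other on the plain +y side; it is 46 mm wide, 40 mm with the button in.
- release (a joint): Travel in m of the release button: 0 = out, 0.006 = fully in (flush with the side of the tower). A spring returns it; about 2 N starts it and 6 N holds it fully in; the lock frees at about 0.0045. It is on the tower's -y side and rises with the tower.
- release_face (a point): Centre of the outer face of the release button: a black upright rectangular push button 20 mm wide and 32 mm tall, standing 6 mm proud of the tower's -y side, its centre 46 mm above the counter when the tower is down. Axes as socket; it is pressed along +y.
- cover: Loose steel splash cover, upside-down can that stands over the tower on the flange: 112 mm outer diameter, 3 mm wall, open below, closed flat top 92 mm above its rim, 0.28 kg (varies 0.8 to 1.3 times). Origin at the centre of its lower rim, z up. It must rise about 75 mm to clear the tower. Its arched bar handle is on top.
- cover_handle (a point): Middle of the cover's handle bar: a round steel bar of 10 mm diameter and about 64 mm long along the cover's x axis, its centre line 132 mm above the cover's rim and 40 mm above its flat top; free all round, pinch it from above closing along the cover's y. Axes as cover.
- trivet: Fixed round wooden trivet, 180 mm diameter, 12 mm thick, flat on the counter. Origin at the centre of its underside, z up; its top face is at z = 0.012.
- mug: White ceramic mug, 80 mm diameter, 90 mm tall. Origin at the centre of its underside. Bystander.
- jar: Glass jar with steel lid, 56 mm diameter, 85 mm tall. Origin at the centre of its underside. Bystander.
- mill: Dark wooden pepper mill, 54 mm diameter at its foot, 140 mm tall. Origin at the centre of its underside. Bystander.
Not all that is in view belongs to the job. What is shaped like the cover but orange is not meant. Several things look just like the trivet: the one meant starts nearest to the robot's base.

How it is judged:
On the way, in this order (a step that is already met when the one before it is completed fails the run):
1. the cover is lifted clear above the tower in the gripper, the tower still down (height (world z) of cover above 0.08 m and contact force between the fingers and cover above 0.5 N and value of joint tower below 0.01 m), for 0.1 s.
2. the cover stands upright and wholly on the trivet, let go, the tower still down (horizontal distance between cover and trivet below 0.034 m and height (world z) of cover between 0.009 and 0.016 m and angle between cover's own z axis and vertical below 0.06 rad and contact force between the fingers and cover below 0.1 N and linear speed of cover below 0.02 m/s and value of joint tower below 0.01 m), for 0.2 s.
3. the release button is pressed by the fingers (value of joint release above 0.004 m and contact force between the fingers and socket above 2 N), for 0.04 s.
4. the tower is pulled to its second stop (value of joint tower above 0.142 m), for 0.2 s.
At the end, for the whole second after the job is handed in: For the last second: tower held still by the fingers (over 3 N) within 8 mm of its second stop; cover still, upright (0.06 rad), let go, on the trivet with centres within 34 mm, clear of the tower; mug, jar and mill within 30 mm of where they were and upright (value of joint tower above 0.142 m and velocity of joint tower between -0.01 and 0.01 m/s and contact force between the fingers and socket above 3 N and contact force between cover and socket below 0.1 N and horizontal distance between cover and trivet below 0.034 m and height (world z) of cover between 0.009 and 0.016 m and angle between cover's own z axis and vertical below 0.06 rad and contact force between the fingers and cover below 0.1 N and linear speed of cover below 0.02 m/s); the arm keeps its last pose, push and grip.
It fails at once if the mug is shoved more than 30 mm or knocked over (distance of mug from where it was at the start of the episode above 0.03 m or angle between mug's own z axis and vertical above 0.5 rad).
It fails at once if the jar is shoved more than 30 mm or knocked over (distance of jar from where it was at the start of the episode above 0.03 m or angle between jar's own z axis and vertical above 0.5 rad).
It fails at once if the mill is shoved more than 30 mm or knocked over (distance of mill from where it was at the start of the episode above 0.03 m or angle between mill's own z axis and vertical above 0.5 rad).
It fails at once if the cover is tipped over (angle between cover's own z axis and vertical above 0.7 rad).
It also fails if it takes over 51 s, if anything falls off the work surface, if the arm or the gripper's body presses on something with over 40 N, if the wrist force passes 120 N, or if a joint passes its speed limit or range.

### The arm

A 6-joint arm with a two-finger parallel gripper is mounted at the origin on the work surface. World frame = base frame: x ahead of the robot, y to its left, z up, the work surface at z = 0. Lengths are in m, angles in rad, forces in N, time in s.
With the tool pointing down it reaches from about 0.25 to 0.725 m from the base axis. Payload 4 kg.
Tool frame: the origin (TCP) lies between the finger pads; the fingertips stand 11 mm ahead of it and the grasp point (between the pads) lies 8 mm behind it (bot.tip_extent is the distance from the TCP to the fingertips, in m); z points along the fingers, y is the line along which they close (so a half turn about z gives the same grasp; the last joint's range is limited). The gripper opens to 85 mm and grips with 20 to 120 N. Pads are 22 mm wide; open, the fingers measure 114 mm over their backs; the gripper's body (76 mm by 85 mm) begins 54 mm behind the grasp point. The pads swing forward as they close: fully open they stand 13 mm farther back than shut.
Start: joints at [-1.148, 0.241, 0.005, 1.335, 0, 1.571], TCP at [0.205, -0.456, 0.242] pointing down, gripper open.
Joint ranges: [-2.72, 2.72], [-1.05, 1.87], [-1.09, 1.28], [-1.99, 2.15], [-1.42, 1.44], [-3.14, 3.14]. Speed limits (rad/s): [2.79, 2.79, 3.14, 3.14, 3.14, 3.14].

### API

Orientations are given as a unit quaternion [x, y, z, w].
In Python, from workcell import bot gives the robot as it stands. The module is installed in compiled form; this text tells all that it offers.
- The arm moves only by the tool drive_tool, never from a script. Its argument "rows" is a list of rows, each an object of numbers: "dx", "dy", "dz": the shift along the tool's x, y, z in units of 50 mm (1.0 is 50 mm); "wx", "wy", "wz": the turn, a rotation vector about the tool's x, y, z in units of 5 degrees (1.0 is 5 degrees); "hand": the finger opening in mm, from 0 to 85.4. A call has 1 to 20 rows; each row is the pose to reach, as a shift and turn from the pose commanded when the call began, along the tool's axes at that moment; what a row does not reach only later rows make up. A row lasts 1/10 s, in which the tool goes at most 50 mm and 8.59 degrees, less where a joint would pass 70% of its speed; a pose out of reach is approached as far as the arm can. A call with a gripper value outside its range is refused whole. The fingers move at their own pace and stop on an object; the grip force is fixed at half the most. Time passes only in rows, so rows that repeat a pose let the fingers close. It gives the time, the measured TCP pose, the force, the opening and the grip force at its end, in the units of the state.
- bot.get_obs(): the state, without advancing time (a new reading comes with each control period).
- bot.camera(name): name is "side" or "top"; returns the picture (384x512x3 uint8, red, green, blue); there is no depth.
- bot.get_calibration(name): a dict with "vfov" (degrees; the focal length in pixels is half the picture's height over the tangent of half this angle, whatever the lens; pixels are square), "cx", "cy" (the principal point, pixels), "k1" (the pictures are not rectified: a ray, as slopes to the right and down, at radius r is drawn at 1 + k1 r^2 times it, then the intrinsics apply), "origin" and "rotation" of the camera in the world. Camera axes: x right, y up, looking along -z (the intrinsics and any distortion apply to the point x, -y, -z); pixel columns grow to the right and rows downward; lengths in m; the calibration is good to about 2 mm. A picture is of the moment at which its call begins. get_calibration takes no time and is no camera call.
- bot.job_done(): hands the job in; it is judged then, once.
Trained networks look in the newest picture that a camera, given by its name, has taken for a name from the list of things; names that differ only in an ending like _2 or _b are one class to them, and where a whole thing is asked for, a point or a joint stands for the part that bears it (a point fixed in the world has none). Each returns a list of dicts, best first, with "score" (0 to 1); they miss things now and then, are a little off and sometimes report something else, mostly with a low value. They report only what shows in the picture. A call takes as long as a camera call. They do not tell look-alikes from the thing itself.
- bot.look_for(camera, thing): "extent" ([centre column, centre row, width, height] in pixels, round what is visible of it).
- bot.outline_of(camera, thing): "region" (384x512 bool, what is visible of it) and "extent" ([centre column, centre row, width, height] in pixels, round what is visible of it).
The state is a dict: "clock": time; "joint_pos": joint angles; "joint_vel": joint speeds; "tau": joint torques, N m; "eef_pos": TCP position; "tool_rot": TCP orientation; "ft_force": force on the tool from outside, world axes, zero at the start; "ft_torque": the same for the moment, N m; "grip_width": finger opening in m; "grasp_force": force on a finger pad.
Only numpy, scipy, OpenCV 4.12 (cv2) and the standard library are available. Lean on these libraries where they do the work, as an engineer would, in place of code of your own. Each camera call takes 0.05 s, during which the arm holds its last target. There are 200 camera calls.

## Working session

There is one attempt and no reset: what is moved stays moved. The work goes in short steps, Python scripts to look and compute and a tool call to move; the robot and the scene stay as the last step left them, time stands still between calls to the robot, and variables do not carry over. Pictures are saved under pics/ and viewed, at most 10 in all, crops included, and the job is handed in when it is done.

Besides the shell and the picture viewer there is one more tool, called as name(argument=value, ...) on one line, values as JSON. drive_tool: Moves the arm, as the interface text tells. Its arguments: {"type":"object","properties":{"rows":{"type":"array","items":{"type":"object","properties":{"dx":{"type":"number"},"dy":{"type":"number"},"dz":{"type":"number"},"wx":{"type":"number"},"wy":{"type":"number"},"wz":{"type":"number"},"hand":{"type":"number"}}}}},"required":["rows"]}

```bash
mkdir -p pics; cat > h.py <<'E'
import numpy as np, cv2
from workcell import bot
from scipy.spatial.transform import Rotation as R
def cal(n):
    c=bot.get_calibration(n); f=192/np.tan(np.radians(c['vfov'])/2)
    return c,f
def ray(n,u,v):
    c,f=cal(n); d=np.array([(u-c['cx'])/f,(v-c['cy'])/f]); s=d.copy()
    for _ in range(30): s=d/(1+c['k1']*(s@s))
    r=np.array(c['rotation'])@np.array([s[0],-s[1],-1]); return np.array(c['origin']),r
def onz(n,u,v,z):
    o,r=ray(n,u,v); return o+r*(z-o[2])/r[2]
def proj(n,p):
    c,f=cal(n); q=np.array(c['rotation']).T@(np.array(p)-c['origin']); s=np.array([q[0],-q[1]])/-q[2]
    s=s*(1+c['k1']*(s@s)); return s*f+[c['cx'],c['cy']]
def snap(n,name):
    im=bot.camera(n); cv2.imwrite(f'pics/{name}.png',im[:,:,::-1]); return im
E
cat > a.py <<'E'
from h import *
for n in('top','side'):
    snap(n,n+'0'); print(n,bot.get_calibration(n))
    for t in('cover','cover_handle','trivet','socket','mug','jar','mill'):
        for d in bot.look_for(n,t)[:5]: print(n,t,round(d['score'],2),np.round(d['extent']))
a=cv2.imread('pics/top0.png');b=cv2.imread('pics/side0.png')
print(bot.get_obs())
E
python3 a.py
```

```text
top {'vfov': 57.46679044524382, 'cx': 250.5302304405949, 'cy': 193.6020101964059, 'k1': 0.004268787607832867, 'origin': array([ 3.84003274e-01, -3.68359585e-04,  1.07269886e+00]), 'rotation': array([-0.05651132,  0.06733334,  0.70543421, -0.70330311])}
top cover 0.84 [190. 150.  37.  49.]
top cover 0.69 [197. 275.  45.  41.]
top cover 0.62 [201. 210.  44.  42.]
top cover_handle 0.86 [190. 150.  42.  43.]
top cover_handle 0.82 [196. 274.  44.  38.]
top cover_handle 0.77 [201. 204.  42.  44.]
top trivet 0.95 [312. 202.  56.  58.]
top trivet 0.72 [401. 232.  60.  58.]
top socket 0.52 [221. 199.   5.   6.]
top mug 0.58 [257. 138.  36.  35.]
top jar 0.82 [256. 248.  19.  19.]
top mill 0.83 [109. 173.  31.  27.]
side {'vfov': 57.88921533055843, 'cx': 255.95120219901725, 'cy': 188.48333829743586, 'k1': -0.036746243432225954, 'origin': array([0.28784332, 0.8824703 , 0.73708948]), 'rotation': array([-0.06943483,  0.46787324,  0.87236067, -0.1235326 ])}
side cover 0.8 [194. 232.  47.  55.]
side cover 0.63 [250. 231.  37.  52.]
side cover_handle 0.88 [191. 230.  43.  52.]
side cover_handle 0.83
[... 294 characters left out ...]
{'clock': 0.8, 'joint_pos': array([-1.14797387e+00,  2.40543111e-01,  5.01568395e-03,  1.33521429e+00,
       -1.45556055e-05,  1.57080710e+00]), 'joint_vel': array([ 0.00220578, -0.00098171, -0.00106558,  0.00019586,  0.00147179,
        0.00061975]), 'tau': array([-3.83949473e-04, -3.72148919e+01,  2.52680701e+01,  7.29148742e-04,
        5.49527681e-05,  7.39859672e-06]), 'eef_pos': array([ 0.20516463, -0.45597013,  0.24234091]), 'tool_rot': array([ 9.77736886e-01,  2.09834650e-01, -1.38611230e-06,  2.82234394e-05]), 'ft_force': array([-0.2866792 ,  0.37500673,  0.10988671]), 'ft_torque': array([ 0.05418676,  0.00297877, -0.03814517]), 'grasp_force': 0.0, 'grip_width': 0.0852854204333077}
```

View pics/top0.png

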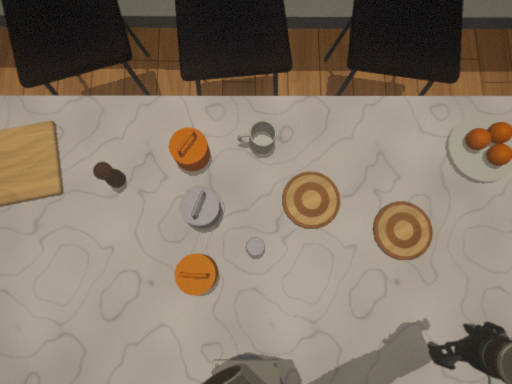

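View pics/side0.png

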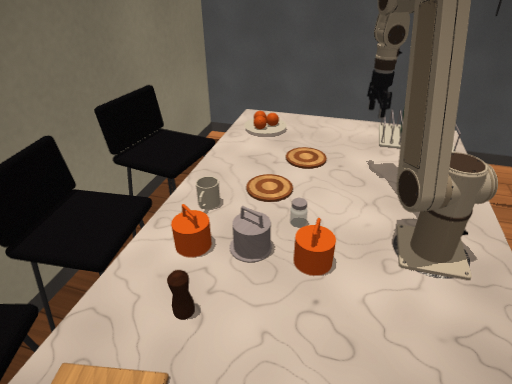

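Top view: the steel cover is at (201,207). Orange look-alikes are at (190,150) and (197,275). The trivets are at (312,201) and (402,231), the mug at (262,138), the jar at (256,247) and the mill at (110,175). The side view agrees, with the steel cover at (251,235). Next I'll fix the quaternion handling, localize everything and make one close crop.

```bash
sed -i "s/np.array(c\['rotation'\])/R.from_quat(c['rotation']).as_matrix()/" h.py
cat > b.py <<'E'
from h import *
print(onz('top',197,300,0)-onz('top',197,299,0))
for u,v in((311,200.5),(402.5,231)):
    p=onz('top',u,v,.012); print('trivet',p,np.hypot(*p[:2]))
for n in('top','side'):
  for t in('trivet','jar','mug','mill'):
    for d in bot.outline_of(n,t)[:3]:
        m=d['region']; M=cv2.moments(m.astype(np.uint8),True); u,v=M['m10']/M['m00'],M['m01']/M['m00']
        print(n,t,d['score'],round(u,1),round(v,1),onz(n,u,v,.012 if t=='trivet' else .045))
print(onz('top',201,207,.1),onz('side',251,235,.05))
a=cv2.imread('pics/top0.png')[170:240,165:235];b=cv2.imread('pics/side0.png')[200:270,215:285]
cv2.imwrite('pics/crop0.png',np.hstack([cv2.resize(x,(400,400),interpolation=cv2.INTER_CUBIC) for x in(a,b)]))
E
python3 b.py
```

```text
[-2.83704388e-03 -6.43041074e-05  0.00000000e+00]
trivet [ 0.55009463 -0.20284319  0.012     ] 0.5863015151525661
trivet [ 0.45583917 -0.47805374  0.012     ] 0.6605488114290863
top trivet 0.58 402.0 230.2 [ 0.45815563 -0.47676168  0.012     ]
top jar 0.59 255.5 246.3 [ 0.41066656 -0.03043661  0.045     ]
top mug 0.76 259.9 136.6 [ 0.74378044 -0.04622636  0.045     ]
top mill 0.83 109.1 174.3 [0.62551551 0.40587342 0.045     ]
side trivet 0.7 305.2 157.4 [ 0.46054372 -0.46051981  0.012     ]
side trivet 0.59 268.2 187.8 [ 0.55495706 -0.18334449  0.012     ]
side jar 0.95 297.9 211.9 [ 0.41326112 -0.02284511  0.045     ]
side mug 0.67 207.8 192.3 [ 0.74235955 -0.04831531  0.045     ]
side mill 0.76 180.5 294.7 [0.6306778  0.39024497 0.045     ]
[0.5185376  0.12296855 0.1       ] [0.52602332 0.13367883 0.05      ]
```

View pics/crop0.png

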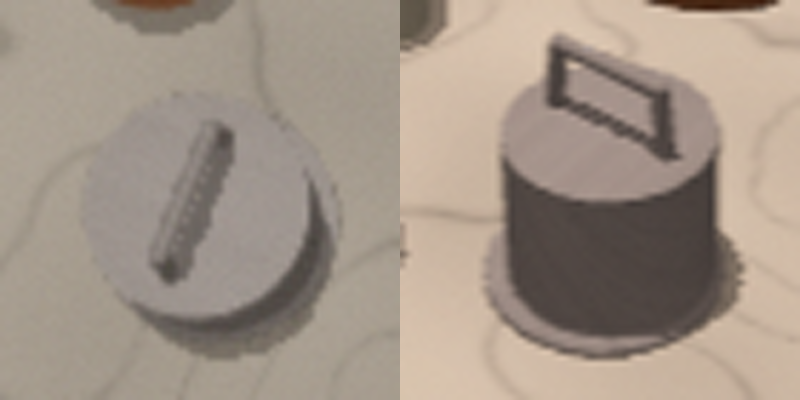

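The crop shows the grey steel cover on its flange, with the handle ends at about (208,130) and (160,260) in the left half. It's the right one. The trivet to use is the one at (312,201), 0.586 m from the base.

```bash
cat > c.py <<'E'
from h import *
k=400/70
T=lambda X,Y:(165+(X+.5)/k-.5,170+(Y+.5)/k-.5)
S=lambda X,Y:(215+(X-400+.5)/k-.5,200+(Y+.5)/k-.5)
e=[onz('top',*T(210,125),.143),onz('top',*T(160,262),.143)]
print('top handle',e,(e[0]+e[1])/2,np.degrees(np.arctan2(*(e[0]-e[1])[1::-1])),np.linalg.norm(e[0]-e[1]))
e=[onz('side',*S(558,42),.141),onz('side',*S(666,93),.141)]
print('side handle',e,(e[0]+e[1])/2,np.degrees(np.arctan2(*(e[0]-e[1])[1::-1])),np.linalg.norm(e[0]-e[1]))
print('top disc',onz('top',*T(197,206),.098), 'side disc',onz('side',*S(611,137),.098))
o=bot.get_obs(); print(o['eef_pos'],R.from_quat(o['tool_rot']).as_matrix())
E
python3 c.py
```

```text
top handle [array([0.55480281, 0.11746633, 0.143     ]), array([0.49000222, 0.13938279, 0.143     ])] [0.52240251 0.12842456 0.143     ] -18.686251306721925 0.06840649439001337
side handle [array([0.55425443, 0.12336424, 0.141     ]), array([0.49077713, 0.14850614, 0.141     ])] [0.52251578 0.13593519 0.141     ] -21.60737542113377 0.06827505407810777
top disc [0.52267977 0.12871985 0.098     ] side disc [0.52250946 0.13789116 0.098     ]
[ 0.20515174 -0.45598556  0.24230601] [[ 9.11939917e-01  4.10323759e-01 -2.81549384e-05]
 [ 4.10323759e-01 -9.11939917e-01 -9.19995348e-06]
 [-2.94505716e-05 -3.16283533e-06 -1.00000000e+00]]
```

drive_tool(rows=[{"dx":10.6,"dy":-8.1,"wz":-27.2,"hand":85},{"dx":10.6,"dy":-8.1,"wz":-27.2,"hand":85},{"dx":10.6,"dy":-8.1,"wz":-27.2,"hand":85},{"dx":10.6,"dy":-8.1,"wz":-27.2,"hand":85},{"dx":10.6,"dy":-8.1,"wz":-27.2,"hand":85},{"dx":10.6,"dy":-8.1,"wz":-27.2,"hand":85},{"dx":10.6,"dy":-8.1,"wz":-27.2,"hand":85},{"dx":10.6,"dy":-8.1,"wz":-27.2,"hand":85},{"dx":10.6,"dy":-8.1,"wz":-27.2,"hand":85},{"dx":10.6,"dy":-8.1,"wz":-27.2,"hand":85},{"dx":10.6,"dy":-8.1,"wz":-27.2,"hand":85},{"dx":10.6,"dy":-8.1,"wz":-27.2,"hand":85},{"dx":10.6,"dy":-8.1,"wz":-27.2,"hand":85},{"dx":10.6,"dy":-8.1,"wz":-27.2,"hand":85},{"dx":10.6,"dy":-8.1,"wz":-27.2,"hand":85},{"dx":10.6,"dy":-8.1,"wz":-27.2,"hand":85},{"dx":10.6,"dy":-8.1,"wz":-27.2,"hand":85},{"dx":10.6,"dy":-8.1,"wz":-27.2,"hand":85},{"dx":10.6,"dy":-8.1,"wz":-27.2,"hand":85},{"dx":10.6,"dy":-8.1,"wz":-27.2,"hand":85}])

```text
invalid input at $.rows[0]: expected keys dx, dy, dz, wx, wy, wz, hand
```

drive_tool(rows=[{"dx":10.6,"dy":-8.1,"dz":0,"wx":0,"wy":0,"wz":-27.2,"hand":85},{"dx":10.6,"dy":-8.1,"dz":0,"wx":0,"wy":0,"wz":-27.2,"hand":85},{"dx":10.6,"dy":-8.1,"dz":0,"wx":0,"wy":0,"wz":-27.2,"hand":85},{"dx":10.6,"dy":-8.1,"dz":0,"wx":0,"wy":0,"wz":-27.2,"hand":85},{"dx":10.6,"dy":-8.1,"dz":0,"wx":0,"wy":0,"wz":-27.2,"hand":85},{"dx":10.6,"dy":-8.1,"dz":0,"wx":0,"wy":0,"wz":-27.2,"hand":85},{"dx":10.6,"dy":-8.1,"dz":0,"wx":0,"wy":0,"wz":-27.2,"hand":85},{"dx":10.6,"dy":-8.1,"dz":0,"wx":0,"wy":0,"wz":-27.2,"hand":85},{"dx":10.6,"dy":-8.1,"dz":0,"wx":0,"wy":0,"wz":-27.2,"hand":85},{"dx":10.6,"dy":-8.1,"dz":0,"wx":0,"wy":0,"wz":-27.2,"hand":85},{"dx":10.6,"dy":-8.1,"dz":0,"wx":0,"wy":0,"wz":-27.2,"hand":85},{"dx":10.6,"dy":-8.1,"dz":0,"wx":0,"wy":0,"wz":-27.2,"hand":85},{"dx":10.6,"dy":-8.1,"dz":0,"wx":0,"wy":0,"wz":-27.2,"hand":85},{"dx":10.6,"dy":-8.1,"dz":0,"wx":0,"wy":0,"wz":-27.2,"hand":85},{"dx":10.6,"dy":-8.1,"dz":0,"wx":0,"wy":0,"wz":-27.2,"hand":85},{"dx":10.6,"dy":-8.1,"dz":0,"wx":0,"wy":0,"wz":-27.2,"hand":85},{"dx":10.6,"dy":-8.1,"dz":0,"wx":0,"wy":0,"wz":-27.2,"hand":85},{"dx":10.6,"dy":-8.1,"dz":0,"wx":0,"wy":0,"wz":-27.2,"hand":85},{"dx":10.6,"dy":-8.1,"dz":0,"wx":0,"wy":0,"wz":-27.2,"hand":85}])

```text
clock: 3.1
eef_pos: [0.5223, 0.1306, 0.2424]
tool_rot: [0.173, 0.985, 0.0, 0.0]
ft_force: [-0.5, 0.4, -0.7]
grip_width: 0.085
grasp_force: 0.0
```

drive_tool(rows=[{"dx":0,"dy":0,"dz":0.8,"wx":0,"wy":0,"wz":0,"hand":85},{"dx":0,"dy":0,"dz":1.4,"wx":0,"wy":0,"wz":0,"hand":85},{"dx":0,"dy":0,"dz":1.9,"wx":0,"wy":0,"wz":0,"hand":85},{"dx":0,"dy":0,"dz":2.22,"wx":0,"wy":0,"wz":0,"hand":85},{"dx":0,"dy":0,"dz":2.22,"wx":0,"wy":0,"wz":0,"hand":85}])

```text
clock: 3.6
eef_pos: [0.5203, 0.13, 0.1288]
tool_rot: [0.173, 0.985, -0.001, -0.003]
ft_force: [-1.4, -0.5, 0.4]
grip_width: 0.0848
grasp_force: 0.0
```

```bash
python3 - <<'E'
from h import *
a=snap('side','side1')[180:270,205:295];b=snap('top','top1')[160:250,155:245]
cv2.imwrite('pics/crop1.png',np.hstack([cv2.resize(x,(400,400),interpolation=cv2.INTER_CUBIC) for x in(a,b)])[:,:,::-1])
E
```

```text
(no output)
```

View pics/crop1.png

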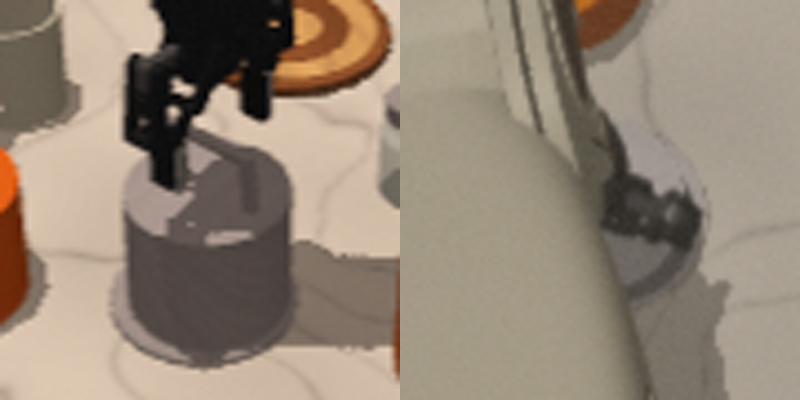

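The fingers straddle the handle bar: near finger at (165,170) and far finger at (258,100) in the crop. I'll close now.

drive_tool(rows=[{"dx":0,"dy":0,"dz":0,"wx":0,"wy":0,"wz":0,"hand":0},{"dx":0,"dy":0,"dz":0,"wx":0,"wy":0,"wz":0,"hand":0},{"dx":0,"dy":0,"dz":0,"wx":0,"wy":0,"wz":0,"hand":0},{"dx":0,"dy":0,"dz":0,"wx":0,"wy":0,"wz":0,"hand":0},{"dx":0,"dy":0,"dz":0,"wx":0,"wy":0,"wz":0,"hand":0},{"dx":0,"dy":0,"dz":0,"wx":0,"wy":0,"wz":0,"hand":0},{"dx":0,"dy":0,"dz":0,"wx":0,"wy":0,"wz":0,"hand":0},{"dx":0,"dy":0,"dz":0,"wx":0,"wy":0,"wz":0,"hand":0},{"dx":0,"dy":0,"dz":0,"wx":0,"wy":0,"wz":0,"hand":0},{"dx":0,"dy":0,"dz":0,"wx":0,"wy":0,"wz":0,"hand":0}])

```text
clock: 4.7
eef_pos: [0.5225, 0.1309, 0.1317]
tool_rot: [0.172, 0.985, 0.0, 0.0]
ft_force: [-1.0, -0.2, 4.6]
grip_width: 0.0077
grasp_force: 58.5
```

drive_tool(rows=[{"dx":0,"dy":0,"dz":-0.3,"wx":0,"wy":0,"wz":0,"hand":0},{"dx":0,"dy":0,"dz":-0.7,"wx":0,"wy":0,"wz":0,"hand":0},{"dx":0,"dy":0,"dz":-1.1,"wx":0,"wy":0,"wz":0,"hand":0},{"dx":0,"dy":0,"dz":-1.5,"wx":0,"wy":0,"wz":0,"hand":0},{"dx":0,"dy":0,"dz":-1.9,"wx":0,"wy":0,"wz":0,"hand":0},{"dx":0,"dy":0,"dz":-2.3,"wx":0,"wy":0,"wz":0,"hand":0},{"dx":0,"dy":0,"dz":-2.6,"wx":0,"wy":0,"wz":0,"hand":0},{"dx":0,"dy":0,"dz":-2.6,"wx":0,"wy":0,"wz":0,"hand":0},{"dx":0,"dy":0,"dz":-2.6,"wx":0,"wy":0,"wz":0,"hand":0}])

```text
clock: 5.6
eef_pos: [0.5219, 0.1307, 0.26]
tool_rot: [0.172, 0.985, -0.0, -0.001]
ft_force: [0.5, 0.8, -2.3]
grip_width: 0.0081
grasp_force: 58.8
```

```bash
python3 - <<'E'
from h import *
a=snap('side','side2')[160:290,190:320]
b=snap('top','top2')[160:250,155:245]
cv2.imwrite('pics/crop2.png',np.hstack([cv2.resize(x,(400,400),interpolation=cv2.INTER_CUBIC) for x in(a,b)])[:,:,::-1])
E
```

```text
(no output)
```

View pics/crop2.png

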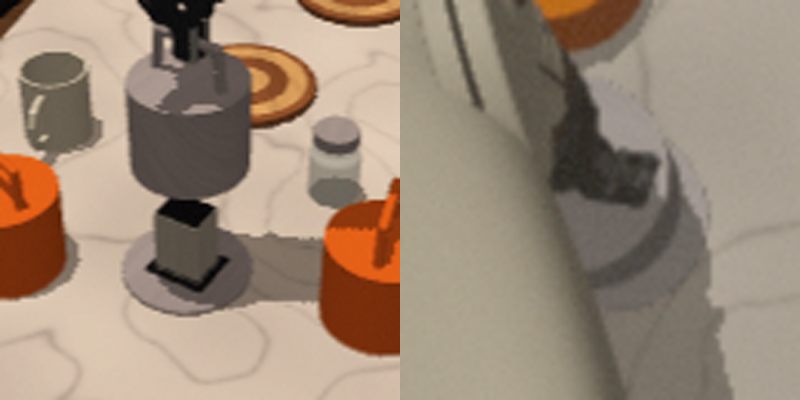

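The cover is up and the tower is still down, with the flange centred near (188,268) in the crop. Next I carry it over the trivet.

drive_tool(rows=[{"dx":-0.15,"dy":-0.3,"dz":0,"wx":0,"wy":0,"wz":0,"hand":0},{"dx":-0.4,"dy":-0.85,"dz":0,"wx":0,"wy":0,"wz":0,"hand":0},{"dx":-0.7,"dy":-1.5,"dz":0,"wx":0,"wy":0,"wz":0,"hand":0},{"dx":-1.0,"dy":-2.2,"dz":0,"wx":0,"wy":0,"wz":0,"hand":0},{"dx":-1.35,"dy":-2.9,"dz":0,"wx":0,"wy":0,"wz":0,"hand":0},{"dx":-1.7,"dy":-3.6,"dz":0,"wx":0,"wy":0,"wz":0,"hand":0},{"dx":-2.0,"dy":-4.3,"dz":0,"wx":0,"wy":0,"wz":0,"hand":0},{"dx":-2.3,"dy":-5.0,"dz":0,"wx":0,"wy":0,"wz":0,"hand":0},{"dx":-2.6,"dy":-5.6,"dz":0,"wx":0,"wy":0,"wz":0,"hand":0},{"dx":-2.75,"dy":-5.9,"dz":0,"wx":0,"wy":0,"wz":0,"hand":0},{"dx":-2.77,"dy":-6.0,"dz":0,"wx":0,"wy":0,"wz":0,"hand":0},{"dx":-2.77,"dy":-6.0,"dz":0,"wx":0,"wy":0,"wz":0,"hand":0},{"dx":-2.77,"dy":-6.0,"dz":0,"wx":0,"wy":0,"wz":0,"hand":0}])

```text
clock: 7.0
eef_pos: [0.551, -0.1969, 0.261]
tool_rot: [0.171, 0.985, 0.0, -0.001]
ft_force: [-0.0, 1.2, -2.3]
grip_width: 0.0077
grasp_force: 58.7
```

```bash
cat > d.py <<'E'
from h import *
a=snap('side','side3'); b=snap('top','top3')
cv2.imwrite('pics/crop3.png',np.hstack([cv2.resize(a[110:270,190:350],(400,400),interpolation=cv2.INTER_CUBIC),cv2.resize(b[150:250,160:260],(400,400),interpolation=cv2.INTER_CUBIC)])[:,:,::-1])
for n in('top','side'):
    for t in('socket','release_face','tower_grip'):
        for d in bot.outline_of(n,t)[:3]:
            e=d['extent']; print(n,t,round(d['score'],2),np.round(e,1),d['region'].sum())
E
python3 d.py
```

```text
top socket 0.73 [203.9 206.4  46.6  35. ] 1400
top tower_grip 0.63 [202.7 207.8  19.7  22.7] 332
side socket 0.61 [249.  242.4  45.6  38.2] 1145
side release_face 0.18 [183.5 296.1  33.   46.3] 953
side tower_grip 0.72 [252.4 236.5  23.7  29.6] 491
```

View pics/crop3.png

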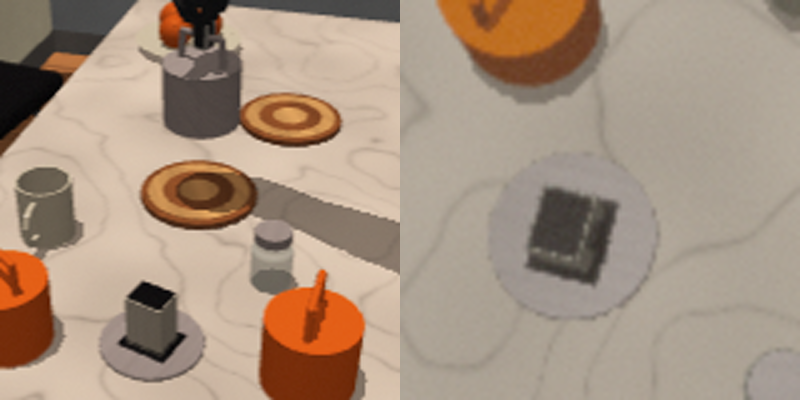

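```bash
cat > e.py <<'E'
from h import *
print('trivet side proj',proj('side',[.551,-.203,.012]),proj('top',[.551,-.203,.012]),'seen 269.3 187.3 / 311 200.5')
# trivet from ellipse fits on initial pictures
import itertools
for n,seed in(('top',(311,200)),('side',(269,187))):
    im=cv2.imread(f'pics/{n}0.png'); hsv=cv2.cvtColor(im,cv2.COLOR_BGR2HSV)
    m=((hsv[:,:,1]>75)).astype(np.uint8); k,l,st,c=cv2.connectedComponentsWithStats(m)
    i=l[seed[1],seed[0]]; cs,_=cv2.findContours((l==i).astype(np.uint8),0,1); P=max(cs,key=len)[:,0].astype(float)
    W=np.array([onz(n,u,v,.006)[:2] for u,v in P],np.float32); print(n,st[i],cv2.minEnclosingCircle(W),cv2.fitEllipse(W))
print('flange',onz('top',203.1,208.4,.006),onz('side',250.5,245.6,.006))
a=cv2.imread('pics/side3.png')[205:265,220:280];b=cv2.imread('pics/top3.png')[183:233,175:225]
cv2.imwrite('pics/crop4.png',np.hstack([cv2.resize(x,(400,400),interpolation=cv2.INTER_CUBIC) for x in(a,b)]))
E
python3 e.py
```

```text
trivet side proj [270.54101351 185.24908462] [311.04072454 200.20885395] seen 269.3 187.3 / 311 200.5
top [ 282  171   58   58 2611] ((0.5546441674232483, -0.20324815809726715), 0.0901576578617096) ((0.5543875098228455, -0.20324601233005524), (0.1763700395822525, 0.1772717833518982), 44.00707244873047)
side [ 246  174   47   28 1049] ((0.5566985011100769, -0.20024116337299347), 0.09711991995573044) ((0.5561094880104065, -0.2002526968717575), (0.1783522516489029, 0.1899886280298233), 15.153223037719727)
flange [0.52719638 0.12837895 0.006     ] [0.52849188 0.13286803 0.006     ]
```

View pics/crop4.png

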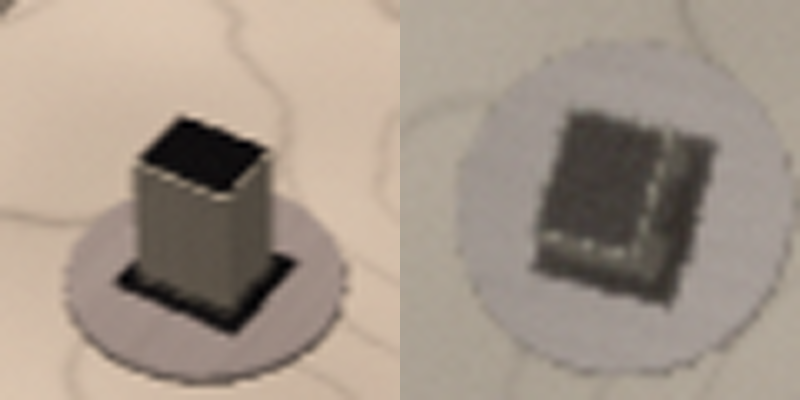

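Trivet centre is about (0.555, -0.202). Tower: top face centred at (605,185) in the crop, with yaw about -14°. Now I lower the cover with a small shift.

drive_tool(rows=[{"dx":-0.1,"dy":-0.07,"dz":0.4,"wx":0,"wy":0,"wz":0,"hand":0},{"dx":-0.1,"dy":-0.07,"dz":0.9,"wx":0,"wy":0,"wz":0,"hand":0},{"dx":-0.1,"dy":-0.07,"dz":1.4,"wx":0,"wy":0,"wz":0,"hand":0},{"dx":-0.1,"dy":-0.07,"dz":1.8,"wx":0,"wy":0,"wz":0,"hand":0},{"dx":-0.1,"dy":-0.07,"dz":2.1,"wx":0,"wy":0,"wz":0,"hand":0},{"dx":-0.1,"dy":-0.07,"dz":2.3,"wx":0,"wy":0,"wz":0,"hand":0},{"dx":-0.1,"dy":-0.07,"dz":2.4,"wx":0,"wy":0,"wz":0,"hand":0},{"dx":-0.1,"dy":-0.07,"dz":2.44,"wx":0,"wy":0,"wz":0,"hand":0},{"dx":-0.1,"dy":-0.07,"dz":2.46,"wx":0,"wy":0,"wz":0,"hand":0},{"dx":-0.1,"dy":-0.07,"dz":2.46,"wx":0,"wy":0,"wz":0,"hand":0}])

```text
clock: 8.4
eef_pos: [0.5552, -0.2035, 0.1391]
tool_rot: [0.172, 0.985, -0.0, 0.001]
ft_force: [0.5, -0.1, -3.2]
grip_width: 0.0077
grasp_force: 58.7
```

drive_tool(rows=[{"dx":0,"dy":0,"dz":0.02,"wx":0,"wy":0,"wz":0,"hand":0},{"dx":0,"dy":0,"dz":0.04,"wx":0,"wy":0,"wz":0,"hand":0},{"dx":0,"dy":0,"dz":0.04,"wx":0,"wy":0,"wz":0,"hand":0}])

```text
clock: 8.7
eef_pos: [0.5552, -0.2043, 0.138]
tool_rot: [0.172, 0.985, -0.001, 0.001]
ft_force: [-2.7, -2.8, 4.5]
grip_width: 0.0079
grasp_force: 59.5
```

drive_tool(rows=[{"dx":0,"dy":0,"dz":0,"wx":0,"wy":0,"wz":0,"hand":60},{"dx":0,"dy":0,"dz":0,"wx":0,"wy":0,"wz":0,"hand":60},{"dx":0,"dy":0,"dz":0,"wx":0,"wy":0,"wz":0,"hand":60},{"dx":0,"dy":0,"dz":0,"wx":0,"wy":0,"wz":0,"hand":60},{"dx":0,"dy":0,"dz":0,"wx":0,"wy":0,"wz":0,"hand":60},{"dx":0,"dy":0,"dz":-0.3,"wx":0,"wy":0,"wz":0,"hand":60},{"dx":0,"dy":0,"dz":-0.8,"wx":0,"wy":0,"wz":0,"hand":60},{"dx":0,"dy":0,"dz":-1.3,"wx":0,"wy":0,"wz":0,"hand":70},{"dx":0,"dy":0,"dz":-1.8,"wx":0,"wy":0,"wz":0,"hand":85},{"dx":0,"dy":0,"dz":-2.2,"wx":0,"wy":0,"wz":0,"hand":85},{"dx":0,"dy":0,"dz":-2.2,"wx":0,"wy":0,"wz":0,"hand":85}])

```text
clock: 9.8
eef_pos: [0.5564, -0.2039, 0.2498]
tool_rot: [0.172, 0.985, -0.001, 0.003]
ft_force: [0.3, -0.6, -0.1]
grip_width: 0.0849
grasp_force: 0.0
```

```bash
python3 - <<'E'
from h import *
print('tower top',onz('top',200.2,205.6,.077),onz('side',220+203/400*60-.5,205+155/400*60-.5,.077))
a=snap('side','side5')[120:270,190:340]; b=snap('top','top5')[150:270,180:400]
cv2.imwrite('pics/crop5.png',np.hstack([cv2.resize(a,(350,350),interpolation=cv2.INTER_CUBIC),cv2.resize(b,(440,350),interpolation=cv2.INTER_CUBIC)])[:,:,::-1])
o=bot.get_obs(); print(o['clock'],o['eef_pos'],o['joint_pos'])
E
```

```text
tower top [0.52576864 0.1282532  0.077     ] [0.52901383 0.13320785 0.077     ]
9.9 [ 0.55482045 -0.20329651  0.24618767] [-3.51269284e-01  4.22885224e-01  2.73202009e-01  1.42052916e+00
  8.72845501e-05 -6.19296757e-03]
```

View pics/crop5.png

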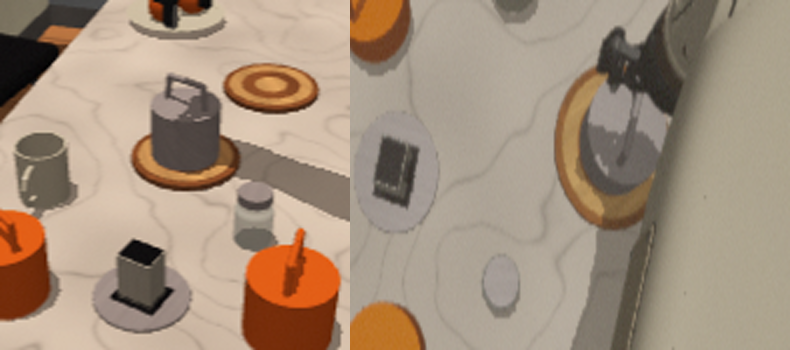

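The cover stands upright on the wood, near centre at (188,150) in the left crop. Next I move above the tower.

drive_tool(rows=[{"dx":0.2,"dy":0.4,"dz":0,"wx":0,"wy":0,"wz":-1.16,"hand":85},{"dx":0.6,"dy":1.2,"dz":0,"wx":0,"wy":0,"wz":-1.16,"hand":85},{"dx":1.0,"dy":2.1,"dz":0,"wx":0,"wy":0,"wz":-1.16,"hand":85},{"dx":1.4,"dy":3.0,"dz":0,"wx":0,"wy":0,"wz":-1.16,"hand":85},{"dx":1.8,"dy":3.9,"dz":0,"wx":0,"wy":0,"wz":-1.16,"hand":85},{"dx":2.2,"dy":4.8,"dz":0,"wx":0,"wy":0,"wz":-1.16,"hand":85},{"dx":2.5,"dy":5.5,"dz":0,"wx":0,"wy":0,"wz":-1.16,"hand":85},{"dx":2.7,"dy":5.9,"dz":0,"wx":0,"wy":0,"wz":-1.16,"hand":85},{"dx":2.8,"dy":6.1,"dz":0,"wx":0,"wy":0,"wz":-1.16,"hand":85},{"dx":2.8,"dy":6.1,"dz":0,"wx":0,"wy":0,"wz":-1.16,"hand":85},{"dx":2.8,"dy":6.1,"dz":0,"wx":0,"wy":0,"wz":-1.16,"hand":85},{"dx":2.8,"dy":6.1,"dz":0,"wx":0,"wy":0,"wz":-1.16,"hand":85}])

```text
clock: 11.1
eef_pos: [0.5262, 0.1297, 0.246]
tool_rot: [0.123, 0.992, -0.0, -0.0]
ft_force: [-0.9, 0.2, -0.2]
grip_width: 0.0848
grasp_force: 0.0
```

drive_tool(rows=[{"dx":0.01,"dy":0,"dz":0.6,"wx":0,"wy":0,"wz":0,"hand":85},{"dx":0.01,"dy":0,"dz":1.3,"wx":0,"wy":0,"wz":0,"hand":85},{"dx":0.01,"dy":0,"dz":2.0,"wx":0,"wy":0,"wz":0,"hand":85},{"dx":0.01,"dy":0,"dz":2.6,"wx":0,"wy":0,"wz":0,"hand":85},{"dx":0.01,"dy":0,"dz":3.1,"wx":0,"wy":0,"wz":0,"hand":85},{"dx":0.01,"dy":0,"dz":3.5,"wx":0,"wy":0,"wz":0,"hand":85},{"dx":0.01,"dy":0,"dz":3.8,"wx":0,"wy":0,"wz":0,"hand":85},{"dx":0.01,"dy":0,"dz":4.0,"wx":0,"wy":0,"wz":0,"hand":85},{"dx":0.01,"dy":0,"dz":4.08,"wx":0,"wy":0,"wz":0,"hand":85},{"dx":0.01,"dy":0,"dz":4.08,"wx":0,"wy":0,"wz":0,"hand":85}])

```text
clock: 12.1
eef_pos: [0.5257, 0.1306, 0.0422]
tool_rot: [0.122, 0.993, -0.0, -0.0]
ft_force: [-1.1, 0.1, 0.6]
grip_width: 0.0851
grasp_force: 0.0
```

```bash
python3 - <<'E'
from h import *
a=snap('side','side6')[185:265,210:290]; b=snap('top','top6')[150:270,180:360]
cv2.imwrite('pics/crop6.png',np.hstack([cv2.resize(a,(350,350),interpolation=cv2.INTER_CUBIC),cv2.resize(b,(440,350),interpolation=cv2.INTER_CUBIC)])[:,:,::-1])
E
```

```text
(no output)
```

View pics/crop6.png

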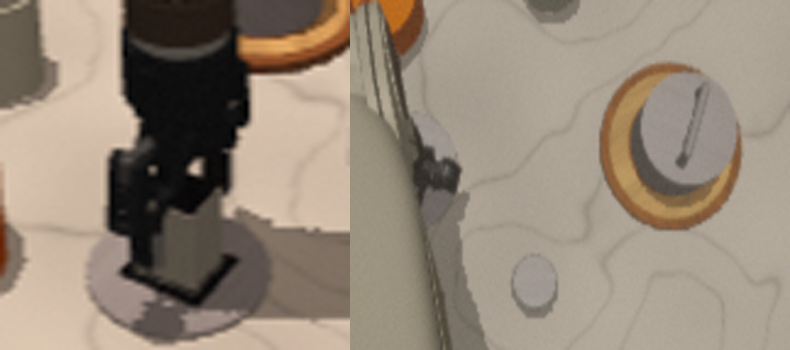

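The fingers straddle the tower, near finger at (145,220) in the crop. On the right, the cover is well within the trivet. I'll squeeze now.

drive_tool(rows=[{"dx":0,"dy":0,"dz":0,"wx":0,"wy":0,"wz":0,"hand":20},{"dx":0,"dy":0,"dz":0,"wx":0,"wy":0,"wz":0,"hand":20},{"dx":0,"dy":0,"dz":0,"wx":0,"wy":0,"wz":0,"hand":20},{"dx":0,"dy":0,"dz":0,"wx":0,"wy":0,"wz":0,"hand":20},{"dx":0,"dy":0,"dz":0,"wx":0,"wy":0,"wz":0,"hand":20},{"dx":0,"dy":0,"dz":0,"wx":0,"wy":0,"wz":0,"hand":20},{"dx":0,"dy":0,"dz":0,"wx":0,"wy":0,"wz":0,"hand":20},{"dx":0,"dy":0,"dz":0,"wx":0,"wy":0,"wz":0,"hand":20}])

```text
clock: 13.0
eef_pos: [0.526, 0.1314, 0.0432]
tool_rot: [0.122, 0.993, 0.0, 0.001]
ft_force: [-1.2, -0.4, 6.6]
grip_width: 0.0392
grasp_force: 61.4
```

The width is 39 mm, so the button is in. Pulling up.

drive_tool(rows=[{"dx":0,"dy":0,"dz":-0.1,"wx":0,"wy":0,"wz":0,"hand":20},{"dx":0,"dy":0,"dz":-0.3,"wx":0,"wy":0,"wz":0,"hand":20},{"dx":0,"dy":0,"dz":-0.6,"wx":0,"wy":0,"wz":0,"hand":20},{"dx":0,"dy":0,"dz":-0.9,"wx":0,"wy":0,"wz":0,"hand":20},{"dx":0,"dy":0,"dz":-1.2,"wx":0,"wy":0,"wz":0,"hand":20},{"dx":0,"dy":0,"dz":-1.5,"wx":0,"wy":0,"wz":0,"hand":20},{"dx":0,"dy":0,"dz":-1.8,"wx":0,"wy":0,"wz":0,"hand":20},{"dx":0,"dy":0,"dz":-2.1,"wx":0,"wy":0,"wz":0,"hand":20},{"dx":0,"dy":0,"dz":-2.4,"wx":0,"wy":0,"wz":0,"hand":20},{"dx":0,"dy":0,"dz":-2.65,"wx":0,"wy":0,"wz":0,"hand":20},{"dx":0,"dy":0,"dz":-2.8,"wx":0,"wy":0,"wz":0,"hand":20},{"dx":0,"dy":0,"dz":-2.9,"wx":0,"wy":0,"wz":0,"hand":20},{"dx":0,"dy":0,"dz":-2.94,"wx":0,"wy":0,"wz":0,"hand":20},{"dx":0,"dy":0,"dz":-2.94,"wx":0,"wy":0,"wz":0,"hand":20}])

```text
clock: 14.4
eef_pos: [0.526, 0.1314, 0.1894]
tool_rot: [0.122, 0.993, 0.0, 0.0]
ft_force: [4.4, 3.0, -4.9]
grip_width: 0.0394
grasp_force: 61.4
```

drive_tool(rows=[{"dx":0,"dy":0,"dz":-0.03,"wx":0,"wy":0,"wz":0,"hand":20},{"dx":0,"dy":0,"dz":-0.06,"wx":0,"wy":0,"wz":0,"hand":20},{"dx":0,"dy":0,"dz":-0.08,"wx":0,"wy":0,"wz":0,"hand":20},{"dx":0,"dy":0,"dz":-0.08,"wx":0,"wy":0,"wz":0,"hand":20},{"dx":0,"dy":0,"dz":-0.08,"wx":0,"wy":0,"wz":0,"hand":20}])

```text
clock: 14.9
eef_pos: [0.5259, 0.1314, 0.193]
tool_rot: [0.122, 0.993, 0.0, 0.0]
ft_force: [5.3, 2.6, -3.5]
grip_width: 0.0393
grasp_force: 61.4
```

drive_tool(rows=[{"dx":0,"dy":0,"dz":-0.02,"wx":0,"wy":0,"wz":0,"hand":20},{"dx":0,"dy":0,"dz":-0.03,"wx":0,"wy":0,"wz":0,"hand":20},{"dx":0,"dy":0,"dz":-0.03,"wx":0,"wy":0,"wz":0,"hand":20},{"dx":0,"dy":0,"dz":-0.03,"wx":0,"wy":0,"wz":0,"hand":20}])

```text
clock: 15.3
eef_pos: [0.5259, 0.1314, 0.1933]
tool_rot: [0.122, 0.993, 0.0, -0.0]
ft_force: [5.8, 4.2, -9.4]
grip_width: 0.0396
grasp_force: 62.5
```

```bash
python3 - <<'E'
from h import *
a=snap('side','side7')[120:270,190:340]; b=snap('top','top7')[120:270,180:360]
cv2.imwrite('pics/crop7.png',np.hstack([cv2.resize(a,(350,350),interpolation=cv2.INTER_CUBIC),cv2.resize(b,(420,350),interpolation=cv2.INTER_CUBIC)])[:,:,::-1])
E
```

```text
(no output)
```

View pics/crop7.png

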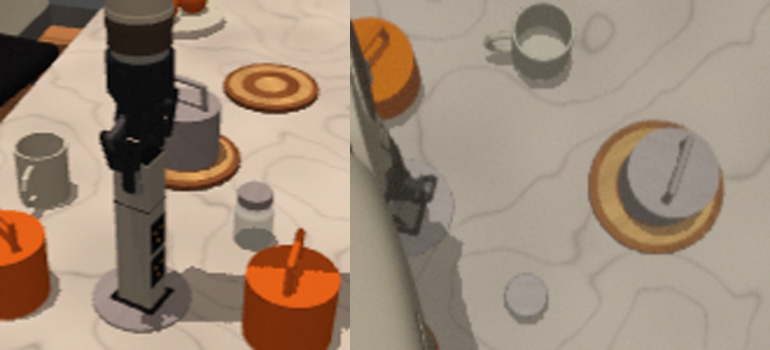

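The tower is fully raised with both sockets showing at about (158,250), and the wrist force jumped at the hard stop. The cover is on the trivet and the bystanders haven't moved.

```bash
python3 -c "
from workcell import bot
print(bot.job_done())"
```

```text
the job is handed in; nothing more can be done
None
```

The cover stands upright on the trivet nearest the base, and the tower is held at its second stop with the button squeezed. I handed the job in at about 15 s, but no verdict came back, so this rests on my final pictures and force readings.

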